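# Draw one plate from the magazine and set it on the cradle

### The arm

A 6-joint arm with a two-finger parallel gripper is mounted at the origin on a cart in front of the work surface, level with it; the furniture and walls round the work are solid. World frame = base frame: x ahead of the robot, y to its left, z up, the work surface at z = 0. Lengths are in m, angles in rad, forces in N, time in s.
With the tool pointing down it reaches from about 0.3 to 0.825 m from the base axis. Payload 5.4 kg.
Tool frame: the origin (TCP) lies at the very end of the fingers, on their centre line; the grasp point (between the pads) lies 19 mm behind it; z points along the fingers, x is the direction in which the jaws open and shut, and the axes are right-handed (so a half turn about z gives the same grasp; the last joint's range is limited). The gripper opens to 92 mm and grips with 3 to 60 N. Pads are 20 mm wide; open, the fingers measure 128 mm over their backs; the gripper's body (75 mm by 189 mm) begins 69 mm behind the grasp point.
Start: joints at [1.114, 0.158, 1.597, -0, 1.386, -0.21], TCP at [0.14, 0.558, 0.215] pointing down, gripper open.
Joint ranges: [-2.91, 2.91], [-0.94, 2.29], [0.18, 2.7], [-1.29, 4.43], [0.17, 2.64], [-3, 3]. Speed limits (rad/s): [2.57, 2.57, 3.14, 3.14, 3.14, 3.14].

### API

Orientations are given as a rotation vector (axis times angle).
In Python, from workcell import bot gives the robot as it stands. Calls block until the motion is done:
- bot.goto(position, orientation): joint-space move of the TCP to a pose.
- bot.line_to(position, rot=None, max_speed=0.15): straight line of the TCP; rot=None keeps the orientation; max_speed is the mean speed in m/s.
- bot.set_joints(angles): joint-space move.
- bot.set_gripper(opening, newtons=None): opening from 0.0 (shut) to 1.0 (fully open); newtons is the grip in N (None keeps the last); returns when the fingers have stopped.
- bot.hold(seconds).
- bot.inverse_kinematics(position, orientation): joint angles nearest the present ones, or None.
- bot.read_camera(name): name is "scene" or "side" or "wrist"; returns a dict with "pixels" (420x560x3 uint8, blue, green, red), "fx", "fy", "cx", "cy" (pixels), "k1" (the pictures are not rectified: a ray, as slopes to the right and down, at radius r is drawn at 1 + k1 r^2 times it, then the intrinsics apply), "R" (3x3) and "t" (3): a world point X has camera coordinates R X + t. Camera axes: x right, y down, z forward; pixel columns grow to the right and rows downward; lengths in m; the calibration is good to about 2 mm. A picture is of the moment at which its call begins. There is no depth.
A pose or a line that the arm cannot do raises bot.MotionError and nothing moves.
- bot.job_done(): hands the job in, once; it reports no verdict.
Readings, each from a call of its own:
- bot.current_clock(): time.
- bot.current_joints(): joint angles.
- bot.current_joint_vel(): joint speeds.
- bot.current_effort(): joint torques, N m.
- bot.current_ee_pos(): TCP position.
- bot.current_tool_rot(): TCP orientation.
- bot.current_contact_force(): force on the tool from outside, world axes, zero at the start.
- bot.current_ft_torque(): the same for the moment, N m.
- bot.current_opening(): opening from 0.0 (shut) to 1.0 (fully open).
Only numpy, scipy, OpenCV 4.12 (cv2) and the standard library are available. Lean on these libraries where they do the work, as an engineer would, in place of code of your own. Each camera call takes 0.05 s, during which the arm holds its last target.

### The job

Slide the top metal plate endways out of the plate magazine, under its bridge, until it hangs well over the open end; then pinch the overhanging part by its two long edges, draw it all the way out and lay it flat on the narrow bar of the cradle, centred across the bar, in line with it and with one end up against the bar's end stop. Leave the two lower plates in the magazine and the things standing around where they are, and let go of the plate.

Things in the scene. Friction and masses are not known exactly. Their poses are not given: they have to be found in the camera images.
- magazine: grey plate magazine, fixed: open-topped channel on a pedestal 69 wide (x), 143 long (y), on a foot 100 x 110, 8 high. Origin: centre of the underside, on the worktop; z up; plates slide out towards -y. Channel floor at height 48; three equal plates lie on it, the top one's upper face at 60. Side walls, 59 apart, rise to 63; rear wall (inner face y = +67) to 64; pedestal ends at y = -71
- open_end (a point): middle of the open end: outer face (magazine y = -71), at the height of the underside of the top plate (56). A 4 thick lip here rises only to 54: it holds back the two lower plates, the top one passes over it. Below and beyond it is clear space, so fingers can reach past both edges of an overhanging plate
- bridge (a point): middle of the underside (height 64, 4 above the top plate) of the flat aluminium bridge across the channel, magazine y = -60 to -44, top at 69, 69 wide. It keeps the top plate from being lifted out; the plate slides beneath it
- press_area (a point): middle of the top plate's exposed upper face as it lies at the start (height 60, magazine x = 0, y = +11.5), between bridge and rear wall, open from above for 111 along y and 59 across. Shut fingertips pressed here (or nearer the rear wall) with about 6 to 12 N and moved towards -y drag the plate by friction; they may slip (plate on plate: friction about 0.4)
- plate_top_c (a point): centre (half-way up) of the topmost plate, the one to be moved: plain aluminium, 56 wide (x), 130 long (y), 4 thick (z), 55 to 115 g; it starts at the middle of the channel, with its length along the magazine's y
- plate_mid_c (a point): centre of the second plate, same size, to be left in the magazine
- plate_low_c (a point): centre of the lowest plate, same size, to be left in the magazine
- cradle: steel cradle, fixed: narrow upright bar 36 wide (x), 126 long (y), top face at height 45, on a dark foot 80 x 120, 8 high (bolt heads to 12). Origin: centre of the underside; z up, y along the bar. At its +y end a stop as wide as the bar rises 10 above its top, face at y = +65. The plate overhangs the bar by 10 on each side, so fingers on its long edges pass beside the bar
- seat (a point): on the bar's top face (45 above the worktop) at cradle x = 0, y = 0: here lies the centre of the underside of a plate that is centred and against the stop
- gauge_block: bystander: loose steel step block 23 x 48 x 30, origin at the centre of its underside
- loupe: bystander: loose black loupe 30 x 57 x 15, origin at the centre of its underside
- flux_bottle: bystander: loose small dropper bottle, 33 across, 93 high, origin at the centre of its underside. Fixed obstacle beside the work: the left bench lamp's arm rises from the table's front edge (x 0.25 m, y 0.12 m) to x 0.30, y 0.135, z 0.36 and runs on level, 0.34 to 0.39 m high, to x 0.61, y 0.27 and its head; pass above it or keep to its right

How it is judged:
On the way, in this order (a step that is already met when the one before it is completed fails the run):
1. the top plate, still flat in the channel, hangs at least 35 mm over the open end (y of plate_top_c in the frame of magazine between -0.095 and -0.041 m and z of plate_top_c in the frame of magazine between 0.052 and 0.066 m), for 0.2 s.
2. the plate is held by the fingers, drawn wholly out of the magazine (horizontal distance between plate_top_c and open_end above 0.065 m and y of plate_top_c in the frame of magazine below -0.13 m and height (world z) of plate_top_c above 0.04 m and contact force between the fingers and plate_top above 1 N), for 0.1 s.
At the end, for the whole second after the job is handed in: The top plate lies flat and at rest on the cradle's bar, its middle within 8 mm of the bar's centre line, in line with the bar within 0.1 rad, one end against the end stop (gap under 4 mm); the two lower plates are within 12 mm of where they started in the magazine (x of plate_top_c in the frame of seat between -0.008 and 0.008 m and y of plate_top_c in the frame of seat between -0.004 and 0.004 m and z of plate_top_c in the frame of seat between 0 and 0.0045 m and angle between the y axis of plate_top_c and the y axis of seat, either way round below 0.1 rad and angle between plate_top_c's own z axis and vertical below 0.05 rad and linear speed of plate_top below 0.01 m/s and distance of each of plate_mid_c, plate_low_c from where it was at the start of the episode below 0.012 m); the robot touches nothing.
It fails at once if a lower plate is dragged more than 12 mm out of its place (distance of any of plate_mid_c, plate_low_c from where it was at the start of the episode above 0.012 m).
It fails at once if the step block, the loupe or the dropper bottle is moved more than 20 mm (distance of any of gauge_block, loupe, flux_bottle from where it was at the start of the episode above 0.02 m).
It also fails if it takes over 54 s, if anything falls off the work surface, if the arm or the gripper's body presses on something with over 40 N, if the wrist force passes 120 N, or if a joint passes its speed limit or range.

## Working session

There is one attempt and no reset: what is moved stays moved. The work goes in short steps, each a Python script; the robot and the scene stay as the last script left them, time stands still between calls to the robot, and variables do not carry over. Pictures are saved under pics/ and viewed, and the job is handed in when it is done.

```bash
ls; mkdir -p pics; python3 - <<'E'
from workcell import bot
import cv2,numpy as np
for n in ["scene","side","wrist"]:
    c=bot.read_camera(n); cv2.imwrite(f"pics/{n}0.png",c["pixels"])
    np.savez(f"{n}0.npz",**c)
    print(n,c["fx"],c["cx"],c["cy"],c["k1"],-c["R"].T@c["t"])
print(bot.current_clock(),bot.current_tool_rot(),bot.current_ee_pos())
E
```

```text
pics
scene 500.69346470359994 287.22204064082644 209.57341130168044 -0.004911778193456998 [-0.02245795 -0.4788843   0.61271593]
side 477.68735576486097 287.2668280228484 209.82508325755694 -0.00983536036257976 [ 0.56420797 -0.86050294  0.41560159]
wrist 320.4141458794201 279.9471267405522 207.27518932402435 -0.06928134002834337 [0.07332655 0.57406457 0.38430736]
0.15 [ 2.47747885e+00  1.93071318e+00 -2.03178122e-03] [0.14027977 0.5571349  0.21387248]
```

View pics/scene0.png

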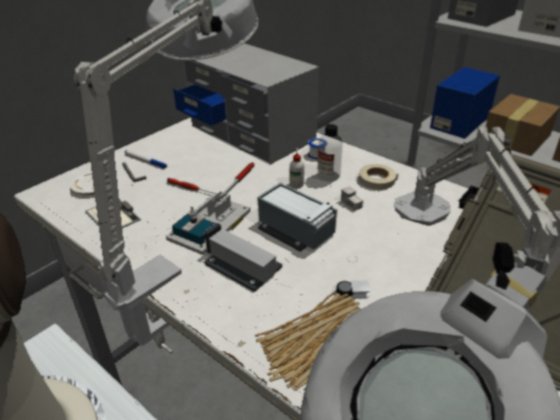

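View pics/side0.png

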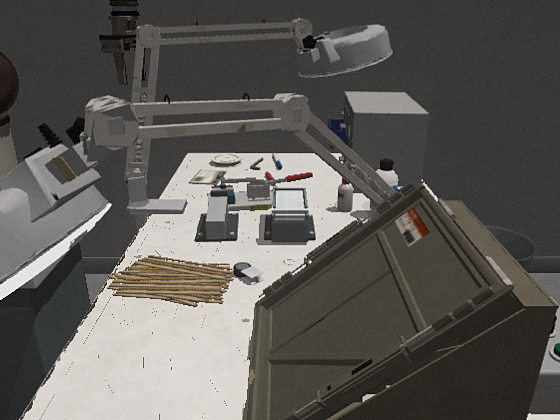

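View pics/wrist0.png

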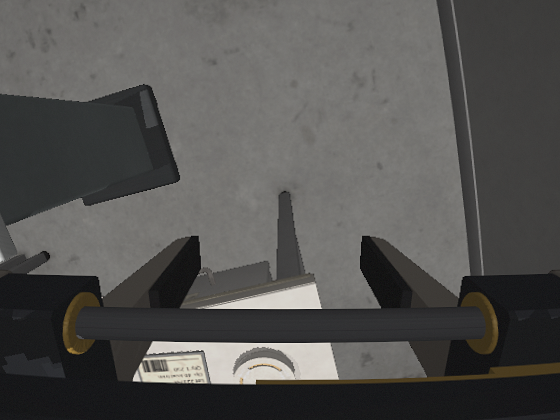

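The scene view shows the magazine at about (297,215), with the cradle at (243,256) just in front of it. The bottle is at (297,172), the block at (351,197) and the loupe at (352,288). The wrist view sees only the floor and the table edge. I'll enlarge the first two.

```bash
python3 - <<'E'
import cv2
a=cv2.imread("pics/scene0.png");b=cv2.imread("pics/side0.png")
cv2.imwrite("pics/s_z.png",cv2.resize(a[165:295,190:350],None,fx=5,fy=4.6,interpolation=cv2.INTER_CUBIC)[:600])
cv2.imwrite("pics/d_z.png",cv2.resize(b[170:250,180:330],None,fx=5.3,fy=5.3,interpolation=cv2.INTER_CUBIC))
E
```

```text
(no output)
```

View pics/s_z.png

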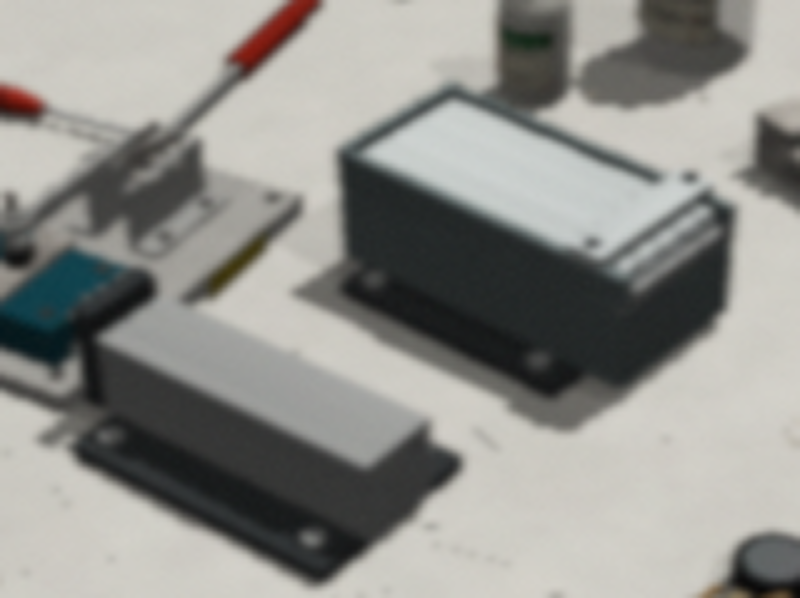

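View pics/d_z.png

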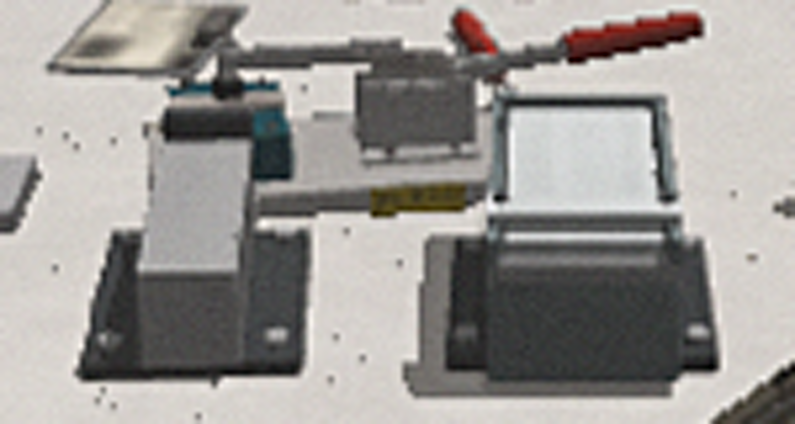

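The enlargements are clear. The magazine's open end faces −y (world), and the cradle's black stop is at its far (+y) end. I'll cast rays onto known heights for a rough pose, then refine with the wrist camera.

```bash
cat > h.py <<'E'
import numpy as np,cv2
def rays(c,px):
    K=np.array([[c["fx"],0,c["cx"]],[0,c["fy"],c["cy"]],[0,0,1.]],float)
    d=np.array([float(c["k1"]),0,0,0])
    u=cv2.undistortPoints(np.array(px,float).reshape(-1,1,2),K,d).reshape(-1,2)
    R=np.array(c["R"]);o=-R.T@np.array(c["t"]).ravel()
    return o,(np.c_[u,np.ones(len(u))])@R
def plane(c,px,z):
    o,D=rays(c,px); return o+D*((np.asarray(z)-o[2])/D[:,2])[:,None]
def project(c,X):
    K=np.array([[c["fx"],0,c["cx"]],[0,c["fy"],c["cy"]],[0,0,1.]],float)
    return cv2.projectPoints(np.array(X,float).reshape(-1,1,3),cv2.Rodrigues(np.array(c["R"],float))[0],np.array(c["t"],float).ravel(),K,np.array([float(c["k1"]),0,0,0]))[0].reshape(-1,2)
E
python3 - <<'E'
from h import *
np.set_printoptions(precision=4,suppress=True)
s=np.load("scene0.npz");d=np.load("side0.npz")
z=lambda p,ox,oy,sx,sy:[(ox+x/sx,oy+y/sy) for x,y in p]
S=lambda p:z(p,190,165,5,4.6); D=lambda p:z(p,180,170,5.3,5.3)
print("mag scene: rearleft, rearright(64)\n",plane(s,S([(343,153),(455,88)]),.064))
print("bridge near-left,right\n",plane(s,S([(605,270),(715,188)]),.069))
print("cradle scene",plane(s,S([(100,342),(370,468),(430,425)]),.045))
print("mag side rear L R",plane(d,D([(492,98),(668,98)]),.064), "bridge front",plane(d,D([(487,215),(682,215)]),.069))
print("cradle side",plane(d,D([(137,268),(242,272)]),.045))
print("bottle/block/loupe",plane(s,[(297,186),(351,205),(352,292)],0))
E
```

```text
mag scene: rearleft, rearright(64)
 [[0.5467 0.0791 0.064 ]
 [0.6122 0.0786 0.064 ]]
bridge near-left,right
 [[ 0.5429 -0.052   0.069 ]
 [ 0.6123 -0.0498  0.069 ]]
cradle scene [[ 0.4159  0.0771  0.045 ]
 [ 0.4246 -0.0457  0.045 ]
 [ 0.4551 -0.0455  0.045 ]]
mag side rear L R [[0.5501 0.0803 0.064 ]
 [0.6199 0.0808 0.064 ]] bridge front [[ 0.5501 -0.0494  0.069 ]
 [ 0.6181 -0.0491  0.069 ]]
cradle side [[ 0.426  -0.0416  0.045 ]
 [ 0.4635 -0.0449  0.045 ]]
bottle/block/loupe [[ 0.7033  0.1112  0.    ]
 [ 0.7197 -0.0227  0.    ]
 [ 0.5093 -0.1686  0.    ]]
```

Rough poses agree to within about 5 mm between views: magazine at about (0.58, 0.01) with yaw near 0, cradle at about (0.437, 0.018). Next I'll go over the lamp and take a wrist picture from above.

```bash
python3 - <<'E'
from workcell import bot
import cv2,numpy as np
rot=[np.pi,0,0]
r0=bot.current_tool_rot()
a=bot.inverse_kinematics([.22,.45,.52],r0); print(a)
b=bot.inverse_kinematics([.50,-.05,.52],rot); print(b)
c=bot.inverse_kinematics([.50,-.06,.26],rot); print(c)
for k in (a,b,c):
    assert k is not None
bot.set_joints(a); print(bot.current_ee_pos())
bot.set_joints(b); print(bot.current_ee_pos(),bot.current_clock())
bot.goto([.50,-.06,.26],rot); print(bot.current_ee_pos(),bot.current_clock(),bot.current_contact_force())
w=bot.read_camera("wrist"); cv2.imwrite("pics/wrist1.png",w["pixels"]); np.savez("wrist1.npz",**w)
print(w["R"],-w["R"].T@w["t"])
E
```

```text
[ 8.74596667e-01 -2.54730193e-02  1.19566042e+00 -3.87313303e-04
  1.97280570e+00 -4.49543474e-01]
[-3.40602823e-01 -2.24800003e-02  1.19272245e+00 -4.44089210e-16
  1.97135020e+00 -3.40602823e-01]
[-3.59829671e-01 -5.78538314e-02  1.73191847e+00 -4.44089210e-16
  1.46752802e+00 -3.59829671e-01]
[0.21985091 0.45021065 0.51820688]
[ 0.50002701 -0.04917585  0.52015191] 3.4667
[ 0.50106745 -0.0601285   0.26181149] 4.4833 [0.53647151 0.46315135 0.17577645]
[[ 9.99992331e-01 -5.64414795e-04  3.87560609e-03]
 [-1.52409496e-03 -9.67639955e-01  2.52330329e-01]
 [ 3.60777234e-03 -2.52334301e-01 -9.67633394e-01]] [0.50156567 0.0098562  0.43227841]
```

View pics/wrist1.png

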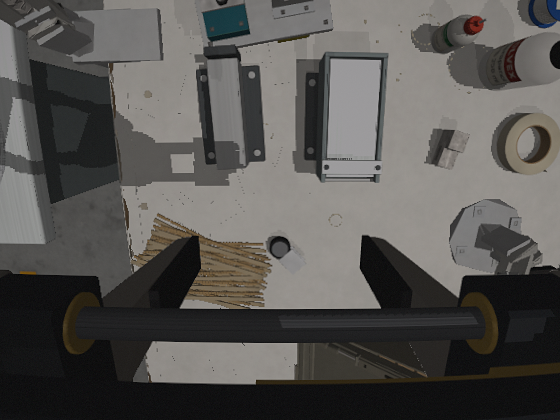

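The wrist view shows the magazine at columns 320–386 and rows 52–182, and the cradle bar at 207–245, rows 45–170, with its stop at the top. I'll zoom in for corners.

```bash
python3 - <<'E'
import cv2
a=cv2.imread("pics/wrist1.png")
cv2.imwrite("pics/w1m.png",cv2.resize(a[45:190,300:400],None,fx=4,fy=4,interpolation=cv2.INTER_CUBIC))
cv2.imwrite("pics/w1c.png",cv2.resize(a[38:183,190:275],None,fx=4,fy=4,interpolation=cv2.INTER_CUBIC))
E
```

```text
(no output)
```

View pics/w1m.png

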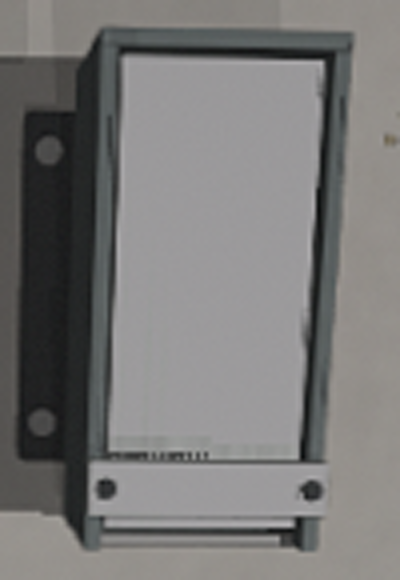

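View pics/w1c.png

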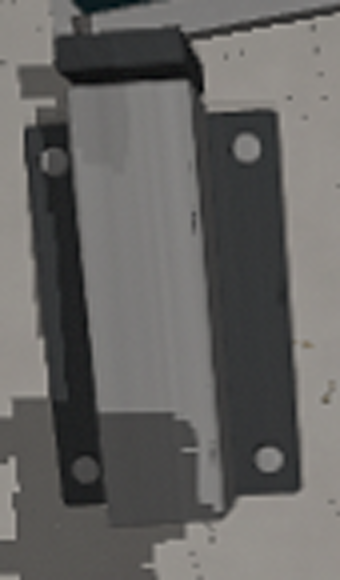

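```bash
python3 - <<'E'
from h import *
np.set_printoptions(precision=4,suppress=True)
w=np.load("wrist1.npz")
M=lambda p:[(300+(x-1.5)/4,45+(y-1.5)/4) for x,y in p]
C=lambda p:[(190+(x-1.5)/4,38+(y-1.5)/4) for x,y in p]
print("rear",plane(w,M([(100,28),(352,33)]),.064))
print("bridge nl nr fl fr\n",plane(w,M([(88,516),(326,517),(90,462),(328,462)]),.069))
print("front wall ends",plane(w,M([(85,548),(317,550)]),.063))
print("mag foot bolts",plane(w,M([(48,150),(41,422)]),.012))
print("plate rear edge L,R",plane(w,M([(120,54),(322,58)]),.06))
print("cradle L/R edges far, near\n",plane(w,C([(72,90),(107,527),(194,85),(222,512)]),.045))
print("bolts TL TR BR BL\n",plane(w,C([(54,162),(247,148),(269,460),(85,470)]),.012))
E
```

```text
rear [[0.5509 0.0862 0.064 ]
 [0.6194 0.0861 0.064 ]]
bridge nl nr fl fr
 [[ 0.5506 -0.0452  0.069 ]
 [ 0.6194 -0.0453  0.069 ]
 [ 0.5507 -0.0298  0.069 ]
 [ 0.6188 -0.0295  0.069 ]]
front wall ends [[ 0.5508 -0.0555  0.063 ]
 [ 0.6194 -0.056   0.063 ]]
mag foot bolts [[ 0.5426  0.061   0.012 ]
 [ 0.5421 -0.0231  0.012 ]]
plate rear edge L,R [[0.5571 0.0804 0.06  ]
 [0.6127 0.0802 0.06  ]]
cradle L/R edges far, near
 [[ 0.4211  0.0814  0.045 ]
 [ 0.4258 -0.0434  0.045 ]
 [ 0.4558  0.0823  0.045 ]
 [ 0.4609 -0.039   0.045 ]]
bolts TL TR BR BL
 [[ 0.4077  0.0663  0.012 ]
 [ 0.4679  0.0699  0.012 ]
 [ 0.4732 -0.0262  0.012 ]
 [ 0.413  -0.0292  0.012 ]]
```

Magazine fix: centre (0.585, 0.0147), yaw about 0. The measured width is 68.7 against 69 nominal and the bridge is 15.5 against 16, so it checks. Cradle fix: about (0.441, 0.019), yaw about 0.05. The coarse scene and side reads differ by 4–6 mm in y, so I'm trusting the wrist view. Next I'll press on the plate.

```bash
python3 - <<'E'
from workcell import bot
import numpy as np
np.set_printoptions(precision=4,suppress=True)
rot=[np.pi,0,0]
bot.set_gripper(0.0,20); print(bot.current_opening())
bot.goto([.585,.060,.13],rot)
bot.line_to([.585,.060,.066],max_speed=.1); bot.hold(.2)
f0=np.array(bot.current_contact_force()); print(f0,bot.current_ee_pos())
z=.066
while z>.050:
    z-=.001; bot.line_to([.585,.060,z],max_speed=.03); bot.hold(.05)
    f=np.array(bot.current_contact_force())-f0
    if f[2]>1 or z<.061: print(round(z,4),f,bot.current_ee_pos())
    if f[2]>7: break
print(bot.current_clock())
E
```

```text
0.004191782941663375
[ 1.1394  0.2359 -0.5378] [0.5857 0.0599 0.0669]
0.065 [-1.0901 -0.4805  1.595 ] [0.585 0.06  0.065]
0.06 [-1.9941 -0.5684  3.8627] [0.5853 0.06   0.0604]
0.059 [-4.6624 -0.5953  9.9682] [0.5853 0.06   0.0604]
9.7833
```

Contact came at z=0.0604 (expected 0.060), with about 9 N of press. Now I'll drag in segments, trimming the height to keep the force in range.

```bash
python3 - <<'E'
from workcell import bot
import numpy as np, cv2
np.set_printoptions(precision=4,suppress=True)
z=.059
for y in np.arange(.053,-.0121,-.00925):
    bot.line_to([.585,y,z],max_speed=.05)
    f=np.array(bot.current_contact_force()); print(round(y,4),round(z,4),f,bot.current_ee_pos())
    if f[2]>11: z+=.0004
    elif f[2]<7: z-=.0004
bot.hold(.1);print(bot.current_clock())
w=bot.read_camera("side"); cv2.imwrite("pics/side2.png",cv2.resize(w["pixels"][150:260,160:340],None,fx=4,fy=4,interpolation=cv2.INTER_CUBIC));np.savez("side2.npz",**w)
w=bot.read_camera("scene"); cv2.imwrite("pics/scene2.png",cv2.resize(w["pixels"][150:300,190:390],None,fx=4,fy=4,interpolation=cv2.INTER_CUBIC));np.savez("scene2.npz",**w)
E
```

```text
0.053 0.059 [-1.9417  0.1937  6.9019] [0.5862 0.0528 0.0604]
0.0438 0.0586 [-0.4068  0.6355  8.2059] [0.5866 0.0436 0.0604]
0.0345 0.0586 [-0.6323  0.3377  8.0033] [0.5866 0.0343 0.0604]
0.0252 0.0586 [0.0673 0.6183 8.2446] [0.5866 0.025  0.0604]
0.016 0.0586 [-0.3622  1.129   8.2496] [0.5865 0.0158 0.0604]
0.0067 0.0586 [-1.2629  0.6731  8.4097] [0.5865 0.0065 0.0604]
-0.0025 0.0586 [-0.6701  0.8662  8.4039] [ 0.5865 -0.0027  0.0604]
-0.0118 0.0586 [-1.9122  0.3456  8.3326] [ 0.5864 -0.012   0.0604]
12.5083
```

View pics/scene2.png

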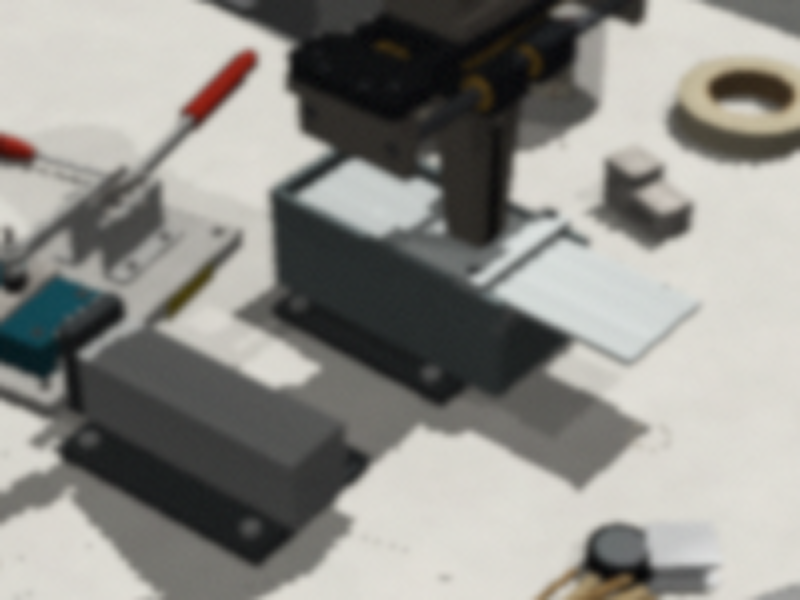

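View pics/side2.png

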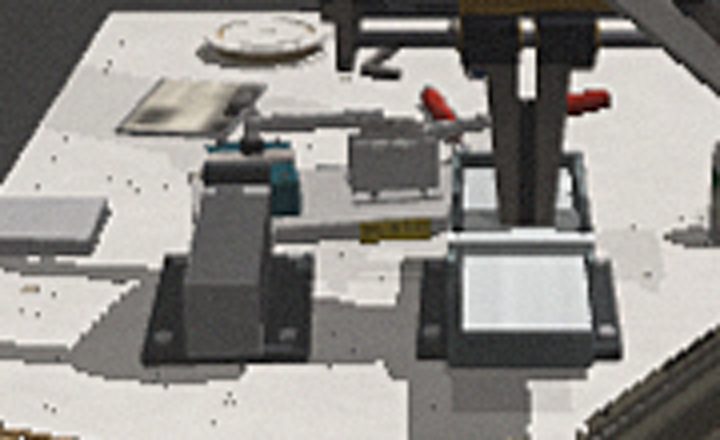

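The plate followed: it now hangs about 70 mm out under the bridge, flat, with its tips at scene-crop (630,362) and (700,305). I'll lift off and look from above the overhang.

```bash
python3 - <<'E'
from workcell import bot
import numpy as np, cv2
from h import *
np.set_printoptions(precision=4,suppress=True)
s=np.load("scene2.npz")
print(plane(s,[(190+630/4,150+362/4),(190+700/4,150+305/4)],.06))
rot=[np.pi,0,0]
bot.line_to([.585,-.012,.13],max_speed=.15)
bot.goto([.585,-.085,.14],rot)
bot.set_gripper(1.0,40)
w=bot.read_camera("wrist"); np.savez("wrist3.npz",**w); cv2.imwrite("pics/wrist3.png",w["pixels"])
print(bot.current_clock(),bot.current_ee_pos(),bot.current_opening())
E
```

```text
[[ 0.5551 -0.1229  0.06  ]
 [ 0.6085 -0.124   0.06  ]]
15.05 [ 0.585 -0.085  0.14 ] 0.9995804709629442
```

View pics/wrist3.png

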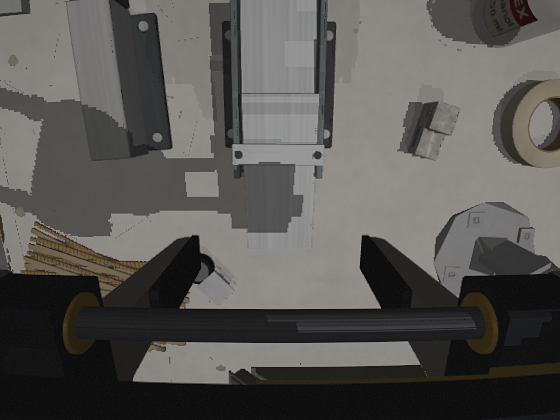

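The wrist view shows the overhang between columns 247 and 312 with its end at row 247, and the fingers wide on both sides of it. Next I'll measure this, then grip.

```bash
python3 - <<'E'
from h import *
np.set_printoptions(precision=4,suppress=True)
w=np.load("wrist3.npz")
a=cv2.resize(w["pixels"][140:260,225:335],None,fx=5,fy=5,interpolation=cv2.INTER_CUBIC); cv2.imwrite("pics/w3z.png",a)
print(plane(w,[(247,247.5),(312,248)],.06), plane(w,[(245,170),(313,170)],.06),"bridge",plane(w,[(233,164),(326,164)],.069))
E
```

```text
[[ 0.5586 -0.115   0.06  ]
 [ 0.613  -0.1155  0.06  ]] [[ 0.5588 -0.05    0.06  ]
 [ 0.6122 -0.05    0.06  ]] bridge [[ 0.5508 -0.0441  0.069 ]
 [ 0.621  -0.0442  0.069 ]]
```

View pics/w3z.png

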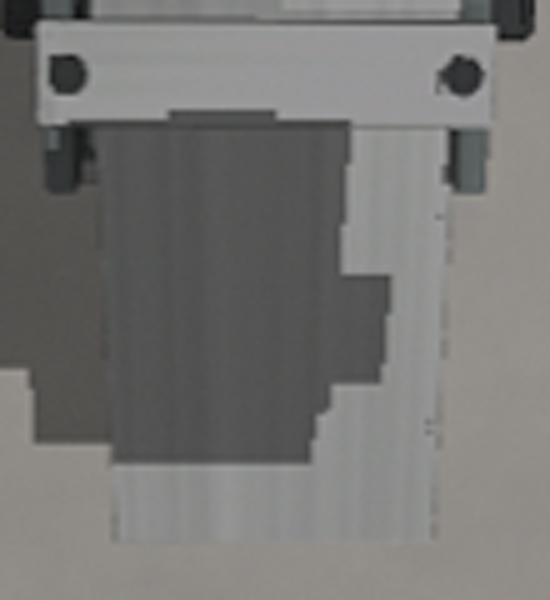

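```bash
python3 - <<'E'
from h import *
np.set_printoptions(precision=4,suppress=True)
s=np.load("scene0.npz");d=np.load("side0.npz");w=np.load("wrist1.npz");w3=np.load("wrist3.npz")
def tri(A):
    M=np.zeros((3,3));b=np.zeros(3);L=[]
    for c,p in A:
        o,D=rays(c,[p]);D=D[0]/np.linalg.norm(D[0]);P=np.eye(3)-np.outer(D,D);M+=P;b+=P@o;L.append((P,o))
    X=np.linalg.solve(M,b);return X,[np.linalg.norm(P@(X-o)) for P,o in L]
print("elbow?",tri([(s,(490,143)),(d,(292,108))]),tri([(s,(545,240)),(d,(110,120))]))
print("base",plane(w,[(487,235),(450,235),(487,200)],0),plane(w3,[(485,245),(440,245)],0),"scene base",plane(s,[(422,208),(395,208)],0))
print("loupe",plane(w,[(278,245),(300,262)],0))
E
```

```text
elbow? (array([ 0.5777, -0.3084,  0.3067]), [np.float64(0.0016402561781658012), np.float64(0.001640256178165793)]) (array([ 0.4082, -0.427 ,  0.3174]), [np.float64(0.0026502682129266857), np.float64(0.002650268212926532)])
base [[ 0.8091 -0.1457  0.    ]
 [ 0.7516 -0.1451  0.    ]
 [ 0.8    -0.0926  0.    ]] [[ 0.8052 -0.1377  0.    ]
 [ 0.7549 -0.1371  0.    ]] scene base [[ 0.8057 -0.1427  0.    ]
 [ 0.7696 -0.0994  0.    ]]
loupe [[ 0.5003 -0.159   0.    ]
 [ 0.5325 -0.1857  0.    ]]
```

```bash
python3 - <<'E'
from h import *
np.set_printoptions(precision=1,suppress=True)
A=np.array([.805,-.14,.03]);B=np.array([.578,-.308,.307])
P=[A+(B-A)*t for t in (0,.2,.4,.6,.8,1)]
s=np.load("scene0.npz");d=np.load("side0.npz")
for n in("wrist1","wrist3","scene0","side0"):
    print(n,project(np.load(n+".npz"),P).tolist())
o=cv2.imread("pics/scene0.png")[120:300,370:560]; cv2.imwrite("pics/lampz.png",cv2.resize(o,None,fx=3.2,fy=3.2))
E
```

```text
wrist1 [[497.96957635093605, 238.3494508638726], [487.33430770037876, 279.635623413104], [473.0776237487206, 331.53485202794366], [453.382777364431, 397.65305988270086], [425.2712461417371, 481.98142208992886], [384.0154182095243, 584.358304638354]]
wrist3 [[502.50855853626933, 258.1462107492233], [486.70002128705426, 322.284261424385], [462.19921841843586, 410.5973437546576], [421.7886331099421, 531.6016939606212], [352.351576610719, 662.1082026207444], [277.78700478386514, 286.1124130398573]]
scene0 [[422.88146516609316, 195.83825687735035], [431.91720366149843, 188.51617189136917], [442.56708232644314, 179.88541587300907], [455.30573100055847, 169.56096734694677], [470.81391377196906, 156.9904844266903], [490.10393412964027, 141.35244117291586]]
side0 [[419.9946268398691, 252.5604799452649], [401.5202306328903, 231.87660674414778], [380.2551166933275, 208.07698178632745], [355.52245531353446, 180.40823623358222], [326.4102851837454, 147.85617761355968], [291.66146714507124, 109.02421874079033]]
```

View pics/lampz.png

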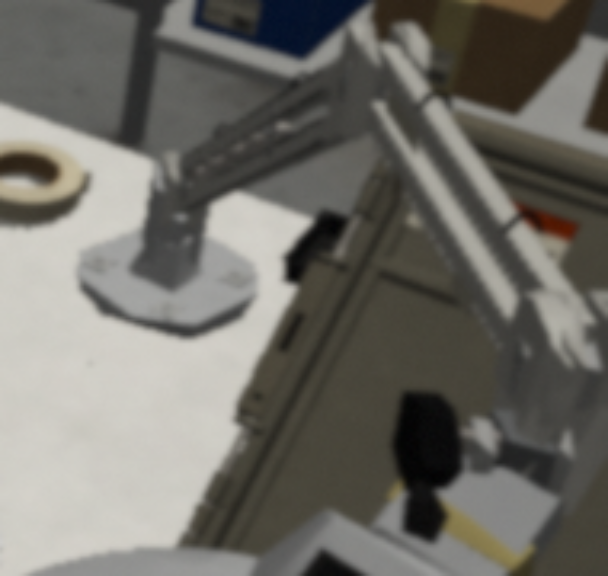

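The right lamp's lower arm runs from (0.805,-0.14) up to (0.578,-0.308,0.307), which leaves about 3 cm beside the gripper body at the end of the pull. So I'll grip close to the magazine and pull no further than needed, in monitored steps.

```bash
python3 - <<'E'
from workcell import bot
import numpy as np, cv2
np.set_printoptions(precision=4,suppress=True)
p=[.5857,-.077]
bot.line_to([*p,.075],max_speed=.15)
bot.line_to([*p,.040],max_speed=.08)
print(bot.current_contact_force(),bot.current_ee_pos())
bot.set_gripper(0.0,40); bot.hold(.1)
print("open",bot.current_opening()*92,bot.current_contact_force(),bot.current_ee_pos())
bot.line_to([*p,.0415],max_speed=.05)
print(bot.current_contact_force())
for y in (-.09,-.11,-.13):
    bot.line_to([p[0],y,.0415],max_speed=.1); print(y,bot.current_contact_force(),bot.current_opening()*92)
    if np.linalg.norm(bot.current_contact_force())>25: break
print(bot.current_clock())
w=bot.read_camera("wrist"); cv2.imwrite("pics/wrist4.png",w["pixels"]);np.savez("wrist4.npz",**w)
E
```

```text
[-0.1142  0.1087  0.0573] [ 0.5855 -0.0769  0.0396]
open 55.03731755329511 [-4.6998 -1.5266  0.9418] [ 0.585  -0.0772  0.0398]
[-4.1756 -0.5787 -2.4244]
-0.09 [-4.2355 -2.3901 -4.4955] 54.79954256036114
-0.11 [-3.9643 -1.4658 -4.1431] 54.91990948879326
-0.13 [-0.3915 -0.6221 -0.8548] 55.39841046847407
18.2
```

View pics/wrist4.png

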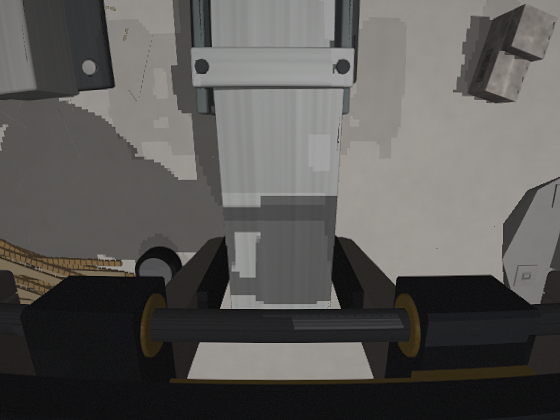

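The plate is gripped (55 mm opening) and sliding out beneath the bridge. I'll carry on until it's fully out, then lift.

```bash
python3 - <<'E'
from workcell import bot
import numpy as np, cv2
np.set_printoptions(precision=4,suppress=True)
x=.5857
for y in (-.145,-.157):
    bot.line_to([x,y,.0415],max_speed=.1); print(y,bot.current_contact_force(),bot.current_opening()*92)
bot.hold(.15)
w=bot.read_camera("wrist"); cv2.imwrite("pics/wrist5.png",w["pixels"]);np.savez("wrist5.npz",**w)
w=bot.read_camera("side"); cv2.imwrite("pics/side5.png",cv2.resize(w["pixels"][130:290,190:360],None,fx=4,fy=3.7));np.savez("side5.npz",**w)
print(bot.current_clock(),bot.current_ee_pos())
E
```

```text
-0.145 [-0.57   -0.6968 -1.2713] 55.14634668103937
-0.157 [ 0.347  -0.5751 -1.2305] 54.85013968322003
19.0667 [ 0.5856 -0.1567  0.0414]
```

View pics/wrist5.png

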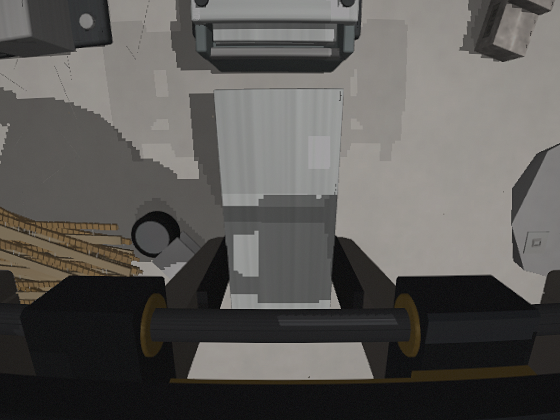

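View pics/side5.png

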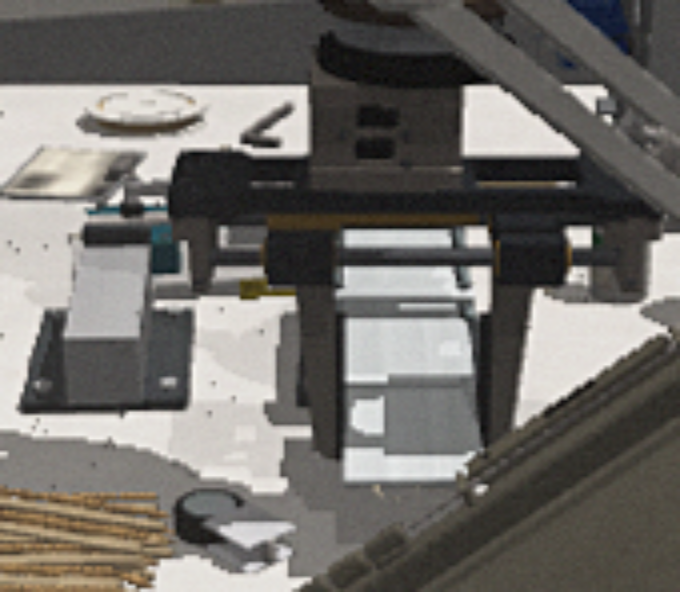

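The plate is wholly out: its rear edge is at row 90 in the wrist view, clear of the magazine front at row 70. Next I'll measure the plate relative to the TCP, then lift and carry it.

```bash
python3 - <<'E'
from h import *
np.set_printoptions(precision=4,suppress=True)
w=np.load("wrist5.npz");d=np.load("side5.npz")
print(plane(w,[(214.5,89.5),(343,89)],.0615))
print("front end",plane(w,[(230,307),(331,305)],.0615), "edge mid",plane(w,[(222,190),(338,190)],.0615))
print("magazine front wall ends",plane(w,[(205,68),(350,68)],.0))
print("side near end",plane(d,[(190+344/4,130+478/3.7),(190+478/4,130+476/3.7)],.0615),plane(d,[(190+343/4,130+316/3.7),(190+470/4,130+316/3.7)],.0615))
E
```

```text
[[ 0.5575 -0.0716  0.0615]
 [ 0.6151 -0.0714  0.0615]]
front end [[ 0.5601 -0.181   0.0615]
 [ 0.6139 -0.1799  0.0615]] edge mid [[ 0.559  -0.1175  0.0615]
 [ 0.6146 -0.1176  0.0615]]
magazine front wall ends [[ 0.5402 -0.0522  0.    ]
 [ 0.6306 -0.0524  0.    ]]
side near end [[ 0.559  -0.2203  0.0615]
 [ 0.6102 -0.2186  0.0615]] [[ 0.5573 -0.0545  0.0615]
 [ 0.6159 -0.0542  0.0615]]
```

The plate centre is in line with the TCP, and its rear end is about 85 mm ahead of it, possibly pitched slightly rear-up. I'll lift, carry it over the cradle and look.

```bash
cat >> h.py <<'E'
YAW=.048; C=np.array([.441,.0185])
def pose(lx,ly,z,yaw=YAW,c=C):
    from scipy.spatial.transform import Rotation as R
    u=np.array([np.cos(yaw),np.sin(yaw)]);v=np.array([-np.sin(yaw),np.cos(yaw)])
    p=c+lx*u+ly*v
    return [p[0],p[1],z],(R.from_euler('z',yaw)*R.from_rotvec([np.pi,0,0])).as_rotvec()
E
python3 - <<'E'
from workcell import bot
from h import *
np.set_printoptions(precision=4,suppress=True)
bot.line_to([.5857,-.157,.085],max_speed=.12)
print(bot.current_contact_force(),bot.current_opening()*92)
P,r=pose(0,-.045,.12)
bot.line_to(P,rot=r,max_speed=.12); bot.hold(.2)
print(P,bot.current_ee_pos(),bot.current_contact_force(),bot.current_ft_torque(),bot.current_opening()*92)
for n in("wrist","scene","side"):
    w=bot.read_camera(n); cv2.imwrite(f"pics/{n}6.png",w["pixels"]);np.savez(n+"6.npz",**w)
cv2.imwrite("pics/side6z.png",cv2.resize(cv2.imread("pics/side6.png")[130:270,170:330],None,fx=4,fy=4,interpolation=cv2.INTER_CUBIC))
cv2.imwrite("pics/scene6z.png",cv2.resize(cv2.imread("pics/scene6.png")[150:300,180:340],None,fx=4,fy=4,interpolation=cv2.INTER_CUBIC))
print(bot.current_clock())
E
```

```text
[-0.6968 -0.1733 -1.2403] 54.88036814447209
[np.float64(0.4431591706555463), np.float64(-0.02644816995251562), 0.12] [ 0.4433 -0.0266  0.1199] [ 0.1957  0.6643 -1.1036] [-0.1217  0.0666 -0.033 ] 54.78911798372849
21.7167
```

View pics/wrist6.png

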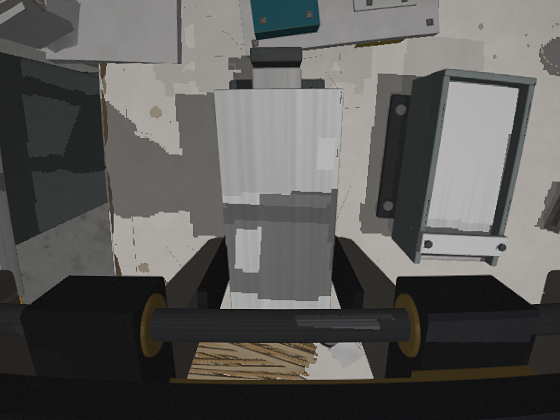

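View pics/scene6z.png

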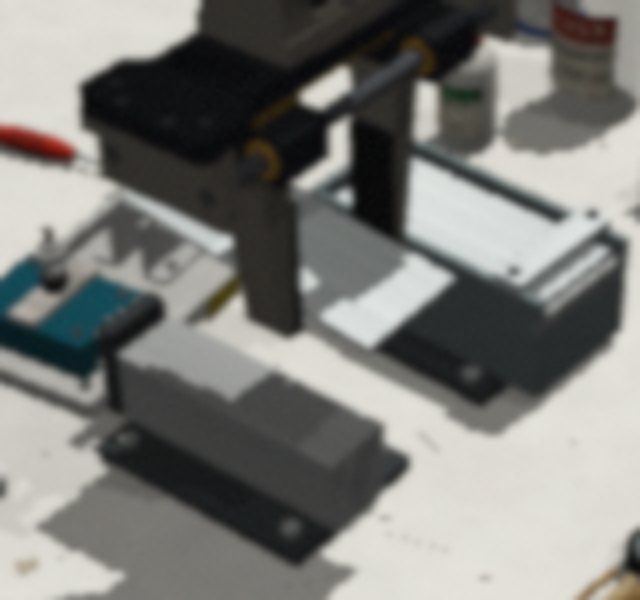

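View pics/side6z.png

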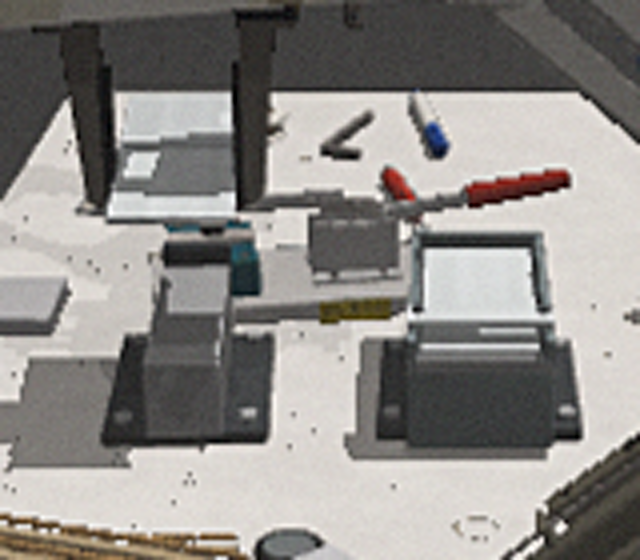

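The wrist view shows the plate over the bar, with the stop (columns 250–302, rows 47–66) straight ahead of its rear edge (row 90). Now I'll check lateral alignment and pitch.

```bash
python3 - <<'E'
from h import *
np.set_printoptions(precision=4,suppress=True)
w=np.load("wrist6.npz");d=np.load("side6.npz");s=np.load("scene6.npz")
o=w["pixels"]; cv2.imwrite("pics/w6z.png",cv2.resize(o[35:105,200:360],None,fx=5,fy=5,interpolation=cv2.INTER_CUBIC))
def aty(c,px,y):
    o,D=rays(c,px); return o+D*((y-o[1])/D[:,1])[:,None]
S=lambda p:[(170+x/4,130+y/4) for x,y in p]
print("side rear top edge",aty(d,S([(115,93),(232,93)]),.0585))
print("side front top edge",aty(d,S([(107,214),(236,219)]),-.0715))
T=lambda p:[(180+x/4,150+y/4) for x,y in p]
print("scene front end",aty(s,T([(378,348),(455,277)]),-.0715))
u=np.array([np.cos(YAW),np.sin(YAW)]);v=np.array([-u[1],u[0]]);tc=np.array([.4433,-.0266])
f=lambda X:np.c_[(X[:,:2]-tc)@u,(X[:,:2]-tc)@v]
print("plate rear rel TCP",f(plane(w,[(214.5,89.5),(343,89)],.142)))
print("stop top front/back",f(plane(w,[(250,66),(302,66),(250,47),(301,47)],.055)))
print("bar",f(plane(w,[(253,85),(301,85),(253,70),(301,70)],.045)))
E
```

```text
side rear top edge [[0.4036 0.0585 0.1464]
 [0.4616 0.0585 0.1466]]
side front top edge [[ 0.4193 -0.0715  0.1297]
 [ 0.4756 -0.0715  0.1275]]
scene front end [[ 0.4242 -0.0715  0.1226]
 [ 0.471  -0.0715  0.13  ]]
plate rear rel TCP [[-0.0278  0.085 ]
 [ 0.029   0.0851]]
stop top front/back [[-0.0194  0.1094]
 [ 0.0165  0.1093]
 [-0.0192  0.1217]
 [ 0.0157  0.1217]]
bar [[-0.0183  0.0979]
 [ 0.0166  0.0978]
 [-0.0182  0.1083]
 [ 0.0164  0.1082]]
```

View pics/w6z.png

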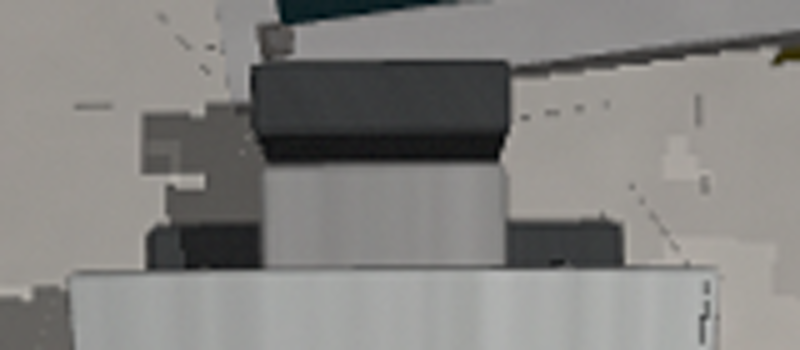

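The plate yaw matches the bar, and it sits 1.5 mm to +x of the bar centre. The stop face is 25 mm ahead of it. The side view indicates its rear end is pitched up by about 0.1 rad. I'll lower it short of the stop, relax the grip on contact so it settles flat, then push it to the stop.

```bash
python3 - <<'E'
from workcell import bot
from h import *
np.set_printoptions(precision=4,suppress=True)
lx=-.0013; ly=-.030
P,r=pose(lx,ly,.12); bot.line_to(P,rot=r,max_speed=.1)
P,r=pose(lx,ly,.046); bot.line_to(P,rot=r,max_speed=.1); bot.hold(.15)
f0=np.array(bot.current_contact_force()); print("f0",f0)
z=.046
while z>.030:
    z-=.0015; P,r=pose(lx,ly,z); bot.line_to(P,rot=r,max_speed=.04); bot.hold(.05)
    f=np.array(bot.current_contact_force())-f0
    print(round(z,4),f,bot.current_ee_pos()[2],bot.current_ft_torque())
    if f[2]>6: break
print(bot.current_clock())
w=bot.read_camera("wrist"); cv2.imwrite("pics/wrist7.png",w["pixels"]);np.savez("wrist7.npz",**w)
w=bot.read_camera("side"); cv2.imwrite("pics/side7.png",cv2.resize(w["pixels"][150:270,190:310],None,fx=5,fy=5,interpolation=cv2.INTER_CUBIC));np.savez("side7.npz",**w)
E
```

```text
f0 [ 0.5442 -0.152  -0.5318]
0.0445 [ 0.5993  0.1481 -0.44  ] 0.04457182622164603 [-0.0548  0.084  -0.0053]
0.043 [-0.491   0.421   1.0014] 0.04291680692437483 [-0.0687  0.0195  0.005 ]
0.0415 [ 0.4162 -0.0815 -0.4966] 0.04142789237558829 [-0.0619  0.1195 -0.0117]
0.04 [-0.1571 -0.3529 -0.6832] 0.03993068160213192 [-0.1135  0.0693  0.0034]
0.0385 [-0.5359  0.1552  0.1934] 0.03864102574116425 [-0.1314  0.0539  0.0277]
0.037 [-0.9707  1.7845  6.6987] 0.037547735225952374 [-0.1444  0.2367 -0.0407]
24.8583
```

View pics/side7.png

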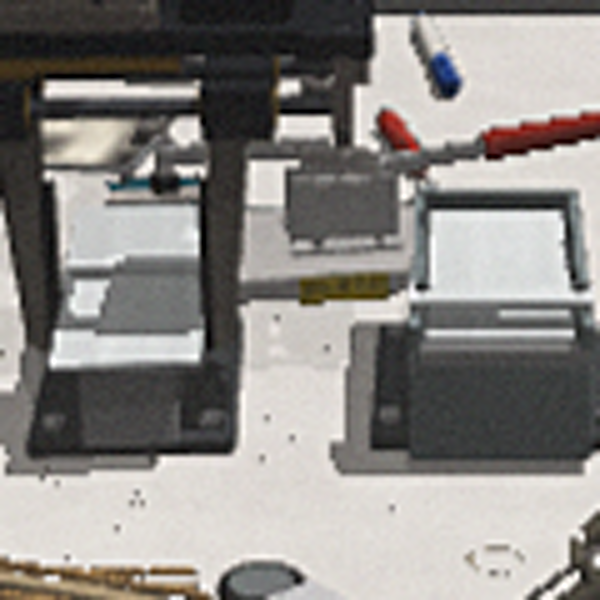

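View pics/wrist7.png

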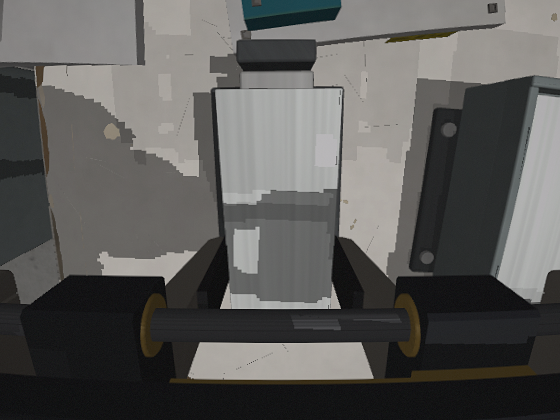

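The front end touched the bar at TCP z≈0.0376, and the stop is still ahead (rows 40–70, plate edge at row 88). Next I'll relax the grip, settle the plate flat and push it to the stop.

```bash
python3 - <<'E'
from workcell import bot
from h import *
np.set_printoptions(precision=4,suppress=True)
lx=-.0013; ly=-.030
bot.set_gripper(0.0,4); bot.hold(.15)
print("relaxed",bot.current_contact_force(),bot.current_ft_torque(),bot.current_opening()*92)
z=.037
while z>.0312:
    z-=.0015; P,r=pose(lx,ly,z); bot.line_to(P,rot=r,max_speed=.04); bot.hold(.05)
    f=np.array(bot.current_contact_force()); print(round(z,4),f,bot.current_ee_pos()[2])
    if f[2]>6: break
print(bot.current_clock(),bot.current_opening()*92)
w=bot.read_camera("wrist"); cv2.imwrite("pics/wrist8.png",w["pixels"]);np.savez("wrist8.npz",**w)
w=bot.read_camera("side"); cv2.imwrite("pics/side8.png",cv2.resize(w["pixels"][150:270,190:310],None,fx=5,fy=5,interpolation=cv2.INTER_CUBIC));np.savez("side8.npz",**w)
E
```

```text
relaxed [-0.239   0.6102 -1.3902] [-0.0924  0.135   0.008 ] 55.85406169153534
0.0355 [-0.4655  0.4834 -1.4774] 0.03540880650173364
0.034 [0.5457 0.7988 0.1802] 0.0341136573954029
0.0325 [-0.8359 -0.3893  3.1492] 0.032663292270677255
0.031 [-0.0842 -0.4067  2.8553] 0.031058316409026187
26.525 55.7786115224879
```

View pics/side8.png

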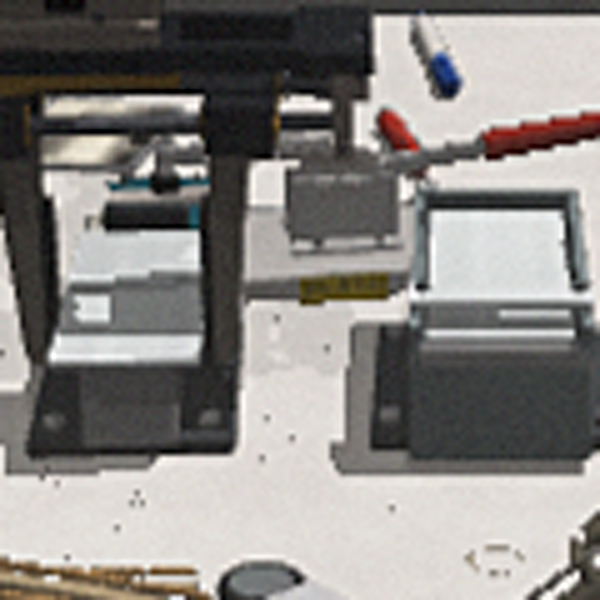

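View pics/wrist8.png

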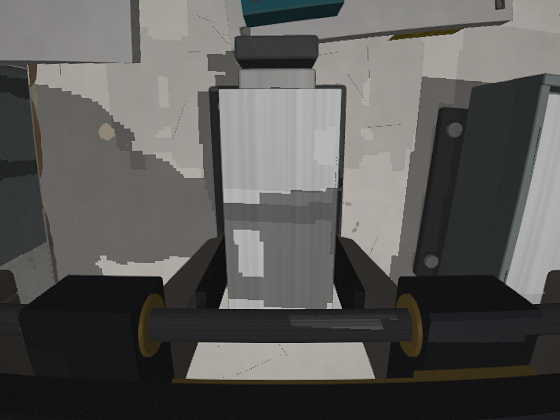

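The plate is flat now: the side view shows the stop visible behind its lower rear edge, and the wrist view shows a parallel gap between rows 70 and 88. I'll push towards the stop until I get contact.

```bash
python3 - <<'E'
from workcell import bot
from h import *
np.set_printoptions(precision=4,suppress=True)
lx=-.0013; z=.0312
bot.set_gripper(0.0,12)
f0=np.array(bot.current_contact_force())
ly=-.030; n=0
while ly<-.008:
    ly+=.0015; P,r=pose(lx,ly,z); bot.line_to(P,rot=r,max_speed=.04); bot.hold(.03)
    f=np.array(bot.current_contact_force())-f0; print(round(ly,4),f,bot.current_ee_pos())
    if f[1]<-4: break
print(bot.current_clock(),bot.current_opening()*92)
w=bot.read_camera("wrist"); cv2.imwrite("pics/wrist9.png",w["pixels"]);np.savez("wrist9.npz",**w)
E
```

```text
-0.0285 [-1.1478  0.7962  0.6309] [ 0.4408 -0.0098  0.0311]
-0.027 [-0.8343  0.6185  0.0462] [ 0.4408 -0.0083  0.0311]
-0.0255 [-0.1744  1.278  -0.0778] [ 0.4407 -0.0068  0.0311]
-0.024 [-1.1566  1.299  -1.1559] [ 0.4407 -0.0053  0.0311]
-0.0225 [-0.0819  1.9823 -2.3576] [ 0.4406 -0.0039  0.0311]
-0.021 [-1.8391  1.0083 -2.2385] [ 0.4406 -0.0025  0.0311]
-0.0195 [-0.9846  0.543  -1.1585] [ 0.4406 -0.001   0.0312]
-0.018 [-0.8687 -3.9863 -1.7041] [ 0.4408 -0.0002  0.0314]
-0.0165 [-0.6386 -9.9982 -2.4512] [0.4413 0.0001 0.0317]
29.3917 55.581646601709366
```

View pics/wrist9.png

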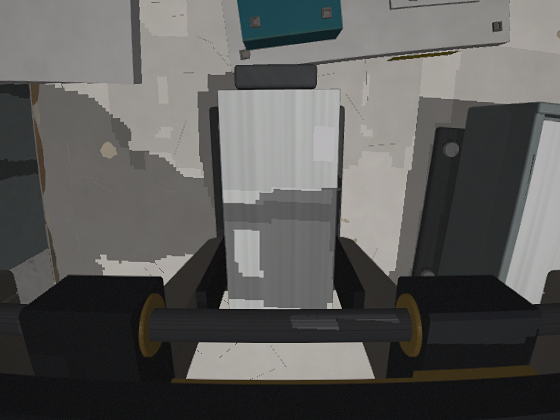

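The plate touches the stop: force rose to 10 N and the wrist view shows its edge at row 90, directly against the stop, which sits about 2 mm left of the plate's middle. I'll release, lift and inspect.

```bash
python3 - <<'E'
from workcell import bot
from h import *
np.set_printoptions(precision=4,suppress=True)
bot.set_gripper(0.9,12); bot.hold(.2); print(bot.current_contact_force(),bot.current_ee_pos())
P=list(bot.current_ee_pos())
bot.line_to([P[0],P[1],.14],max_speed=.12)
bot.line_to([.455,-.09,.22],max_speed=.2); bot.hold(.2)
print(bot.current_contact_force(),bot.current_clock())
for n in("wrist","side","scene"):
    w=bot.read_camera(n); cv2.imwrite(f"pics/{n}10.png",w["pixels"]);np.savez(n+"10.npz",**w)
a=cv2.imread("pics/side10.png");cv2.imwrite("pics/side10z.png",cv2.resize(a[160:260,180:330],None,fx=5,fy=5,interpolation=cv2.INTER_CUBIC))
E
```

```text
[-0.1827 -0.0074  0.3011] [0.4405 0.002  0.0312]
[-0.9712  0.0216  0.2483] 32.2333
```

View pics/wrist10.png

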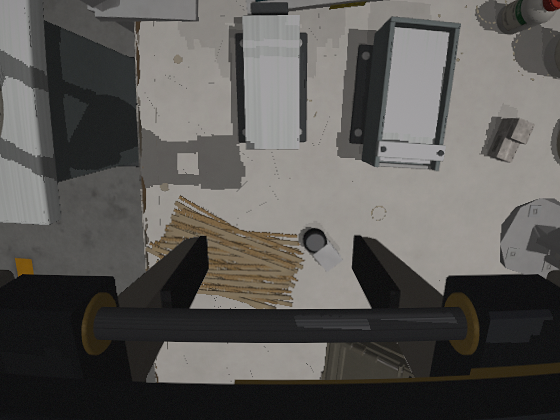

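View pics/side10z.png

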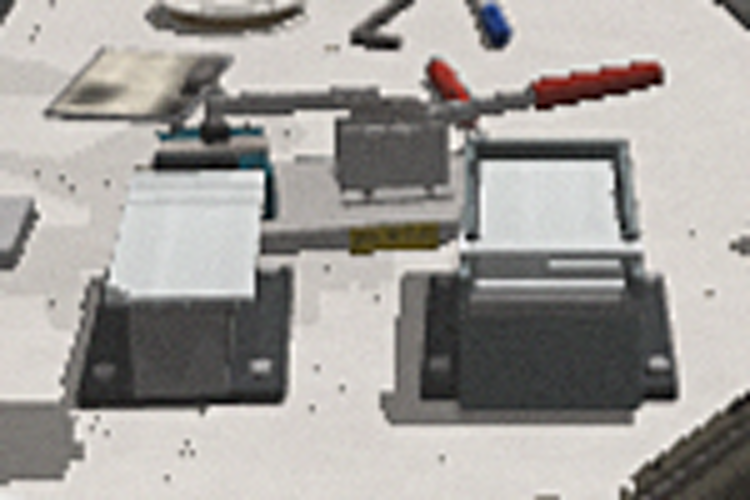

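The plate lies flat on the bar against the stop: in the wrist view it covers columns 243–300 and rows 14–149. The lower plates and the bystanders look unmoved. Now the numeric check.

```bash
python3 - <<'E'
from h import *
w=np.load("wrist10.npz"); cv2.imwrite("pics/w10z.png",cv2.resize(w["pixels"][0:160,220:320],None,fx=5,fy=3.7,interpolation=cv2.INTER_CUBIC))
E
```

```text
(no output)
```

View pics/w10z.png

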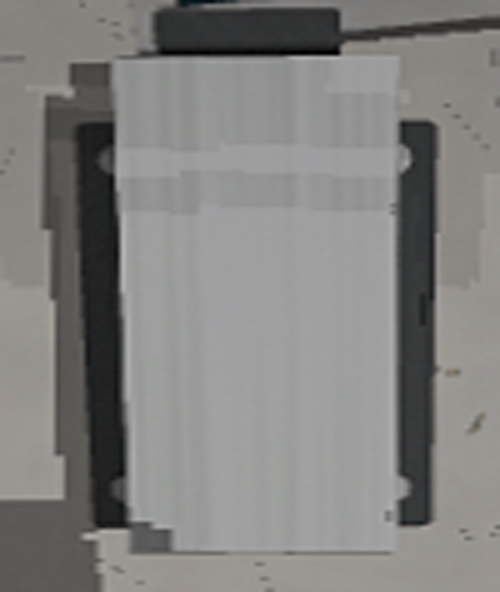

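```bash
python3 - <<'E'
from h import *
np.set_printoptions(precision=4,suppress=True)
w=np.load("wrist10.npz")
Z=lambda p:[(220+(x-2)/5,(y-1.4)/3.7) for x,y in p]
u=np.array([np.cos(YAW),np.sin(YAW)]);v=np.array([-u[1],u[0]])
f=lambda X:np.c_[(X[:,:2]-C)@u,(X[:,:2]-C)@v]
pl=plane(w,Z([(113,60),(399,57),(398,551),(130,552)]),.049)
print("plate RL RR FR FL\n",f(pl))
m=(pl[0]+pl[1])/2-(pl[2]+pl[3])/2; print("yaw",np.arctan2(-m[0],m[1]))
st=plane(w,Z([(155,50),(340,50),(155,8),(338,8)]),.055); print("stop top front L R, back L R\n",f(st))
ft=plane(w,Z([(77,123),(437,121),(430,524),(96,527)]),.008); print("foot\n",f(ft)); m=(ft[0]+ft[1])/2-(ft[2]+ft[3])/2;print("foot yaw",np.arctan2(-m[0],m[1]),f(ft).mean(0))
a=np.load("scene0.npz")["pixels"];b=np.load("scene10.npz")["pixels"]
for n,(r0,r1,c0,c1) in dict(block=(185,212,335,365),loupe=(278,302,334,372),bottle=(148,190,285,308)).items():
    print(n,np.abs(a[r0:r1,c0:c1].astype(int)-b[r0:r1,c0:c1]).mean())
E
```

```text
plate RL RR FR FL
 [[-0.0276  0.0661]
 [ 0.0281  0.0667]
 [ 0.0294 -0.0627]
 [-0.027  -0.063 ]]
yaw 0.05568065452572168
stop top front L R, back L R
 [[-0.0189  0.0666]
 [ 0.0165  0.0665]
 [-0.0187  0.0768]
 [ 0.016   0.0767]]
foot
 [[-0.0404  0.0612]
 [ 0.0388  0.0615]
 [ 0.0392 -0.0572]
 [-0.0391 -0.0581]]
foot yaw 0.05449266614286522 [-0.0004  0.0019]
block 8.584362139917696
loupe 8.257309941520468
bottle 8.039337474120083
```

The plate is off-centre by about 1–2 mm, its yaw matches the bar within 0.01 rad, and the gap to the stop is about 0. I'll check the bystanders for shift and hand in.

```bash
python3 - <<'E'
from workcell import bot
from h import *
a=np.load("scene0.npz")["pixels"];b=np.load("scene10.npz")["pixels"]
for n,(r0,r1,c0,c1) in dict(block=(185,212,335,365),loupe=(278,302,334,372),bottle=(148,190,285,308),mag_plates=(185,235,260,335)).items():
    m=cv2.matchTemplate(b[r0-8:r1+8,c0-8:c1+8],a[r0:r1,c0:c1],cv2.TM_CCOEFF_NORMED); _,s,_,l=cv2.minMaxLoc(m); print(n,round(s,3),l[0]-8,l[1]-8)
print(bot.current_contact_force(),bot.current_ee_pos(),bot.current_clock())
bot.job_done()
E
```

```text
block 1.0 0 0
loupe 1.0 0 0
bottle 0.984 0 0
mag_plates 0.915 0 1
[ 0.1046444  -0.35988568  0.16888228] [ 0.45477873 -0.08945255  0.21958862] 32.3833
the job is handed in; nothing more can be done
```

The top plate is lying flat on the cradle bar against the end stop, released, and the job is handed in at 32.4 s of the 54 s allowed. No verdict comes back, so the figures below are my own measurements.

**What I did:** I pressed the top plate at about 8 N with shut fingertips and dragged it about 70 mm out under the bridge. I then pinched the overhang at 40 N, drew the plate wholly out and carried it to the cradle. There I lowered it short of the stop, eased the grip so it settled flat, pushed it home to about 10 N of contact, and let go.

**Last checks:**
- **Centring:** the plate is about 1–2 mm off the bar's centre line (limit 8 mm).
- **Alignment:** it is in line with the bar within about 0.01 rad (limit 0.1 rad).
- **Stop:** there is no measurable gap to the end stop (limit 4 mm).
- **Bystanders:** the step block, loupe and bottle show no shift in the scene picture.
- **Robot:** it was clear of everything at hand-in.

**What disagreed or is less certain:**
- **Camera differences:** the scene and side views differed from the wrist view by 4–8 mm along y. I relied on the wrist view, plus contact for the final placing.
- **Plate pitch:** while held, the plate was tilted rear-up by about 0.1 rad, which easing the grip on the bar corrected.
- **Lower plates:** they looked in place by eye. The picture match of that area was weaker (0.915, shifted 1 pixel), probably because the top plate is now gone, so it doesn't confirm their position exactly.

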